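# Stamp the crest on a tea-box name tag

## Task

Take the red-handled crest punch from its stand and stamp the wooden name tag on the sprung marking block: set the punch upright in the middle of the tag's engraved square, its edges parallel to the square's, and press with a steady force of about 13 N for at least two seconds, never more than 20 N. Then lift it straight up, at least 5 cm, without sliding it on the tag, and set it gently back upright in its well of the stand, released. Leave the black punch and the tea things on the shelf alone.

Things in the scene. Friction and masses are not known exactly. Their poses are not given: they have to be found in the camera images.
- red_punch: red-handled crest punch, upright, 93 mm tall, 0.2 kg. Origin: centre of its stamping face (bottom), z up. Brass die 18 x 18 mm, 0 to 14 mm up; round neck to 22 mm; square handle 22 x 22 mm from 22 to 88 mm (hold here; flat sides face its x and y); cap to 93 mm. The crest is alike in all quarter turns. Stands in one well, within 0.15 rad of parallel to the stand
- black_punch: a punch of the same shape with a black handle, in the other well; not to be moved or knocked askew (its top is 105 mm above the table)
- stand: fixed dark wood punch stand, 70 (x) x 170 (y) x 28 mm high, origin at the centre of its underside. Two square wells, 25 x 25 mm and 16 mm deep (floor 12 mm above the origin), lie at y = -45 and +45 mm. At least 30 mm is left free around it
- stand_hole0 (a point): centre of the mouth of the well at the stand's y = -45 mm, 28 mm above the table
- stand_hole1 (a point): centre of the mouth of the well at the stand's y = +45 mm, 28 mm above the table
- block: fixed marking block, origin under the centre: steel base 130 (x) x 110 (y) x 22 mm; on a spring above it an aluminium plate 94 x 74 mm bearing a fixed pale wooden tag 80 (x) x 56 (y) x 6 mm, with an engraved square, 26 mm inside, in the middle, parallel to x and y. Corner posts are 36 mm high. The tag moves only up and down: about 1 mm per 4.5 N, bottoming at 6 mm
- tag_centre (a point): point fixed to the block (axes as the block's) on the vertical through the middle of the engraved square, 60 mm above the block's origin. The tag's face lies 0 to 16 mm below it: the cushion's height differs each time and is not measured, so find the face by touch. The point does not move with the tag
- kettle: small hammered iron kettle, 120 mm wide, 126 mm tall, on top of the black lacquer tea shelf (top 130 mm above the table) at the right side; bystander, origin at the centre of its underside
- bowl: celadon bowl, 112 mm wide, on the tea shelf; bystander, origin at the centre of its underside
- caddy: ivory-coloured porcelain tea caddy, 68 mm wide, 80 mm tall, on the tea shelf; bystander, origin at the centre of its underside
- sweets_pick: silver sweets pick, 95 mm long, in the open slim drawer of the tea shelf; bystander, origin at the middle of its underside
- lid_rest_a: bamboo lid rest, ring 44 mm wide, 30 mm tall, in the drawer; bystander, origin at the centre of its underside
- lid_rest_b: bamboo lid rest like the other, in the drawer; bystander, origin at the centre of its underside
Mind the look-alikes: they are no part of the job. Of the things like the red_punch, leave any that is pink; of the rest the smaller one is meant.

How it is judged:
On the way, in this order (a step that is already met when the one before it is completed fails the run):
1. the red punch, upright (0.08 rad), within 5 mm of the middle of the engraved square and parallel to it (0.14 rad), is pressed on the tag with 9 to 18 N without a break for 1.5 s (contact force between red_punch and block between 9 and 18 N and horizontal distance between red_punch and tag_centre below 0.005 m and angle between red_punch's own z axis and vertical below 0.08 rad and (angle between the x axis of red_punch and the x axis of block, either way round below 0.14 rad or angle between the x axis of red_punch and the y axis of block, either way round below 0.14 rad)), for 1.5 s.
2. the punch is lifted straight up: its face 25 mm over the tag_centre point while still within 10 mm of its vertical (z of red_punch in the frame of tag_centre above 0.025 m and horizontal distance between red_punch and tag_centre below 0.01 m), for 0.02 s.
At the end, for the whole second after the job is handed in: the red punch stands upright (0.07 rad), at rest and released on the floor of its well (face 9 to 16 mm above the stand's underside, within 7 mm of the well's middle); black punch and tea things within 20 mm of their starts; black punch, kettle, bowl, caddy upright (0.2 rad) ((horizontal distance between red_punch and stand_hole0 below 0.007 m or horizontal distance between red_punch and stand_hole1 below 0.007 m) and z of red_punch in the frame of stand between 0.009 and 0.016 m and angle between red_punch's own z axis and vertical below 0.07 rad and linear speed of red_punch below 0.02 m/s and contact force between the fingers and red_punch below 0.1 N and distance of each of black_punch, kettle, bowl, caddy, sweets_pick, lid_rest_a, lid_rest_b from where it was at the start of the episode below 0.02 m and angle between each of black_punch, kettle, bowl, caddy's own z axis and vertical below 0.2 rad); the robot touches nothing.
It fails at once if the red punch presses the block with more than 22 N (contact force between red_punch and block above 22 N).
It fails at once if the red punch bears on the tag (over 1.5 N) more than 6 mm off the middle of the square: misplaced or slid (contact force between red_punch and block above 1.5 N and horizontal distance between red_punch and tag_centre above 0.006 m).
It fails at once if the red punch bears on the tag (over 3 N) tilted by more than 0.12 rad (contact force between red_punch and block above 3 N and angle between red_punch's own z axis and vertical above 0.12 rad).
It fails at once if the red punch is dropped (over 0.4 m/s out of the fingers) (contact force between the fingers and red_punch below 0.1 N and linear speed of red_punch above 0.4 m/s).
It fails at once if the black punch or any of the tea things is moved more than 20 mm, or the black punch, kettle, bowl or caddy is tilted more than 0.2 rad (distance of any of black_punch, kettle, bowl, caddy, sweets_pick, lid_rest_a, lid_rest_b from where it was at the start of the episode above 0.02 m or angle between any of black_punch, kettle, bowl, caddy's own z axis and vertical above 0.2 rad).
It also fails if it takes over 58 s, if anything falls off the work surface, if the arm or the gripper's body presses on something with over 40 N, if the wrist force passes 120 N, or if a joint passes its speed limit or range.

## Robot

A 7-joint arm with a two-finger parallel gripper is mounted at the origin on the work surface. World frame = base frame: x ahead of the robot, y to its left, z up, the work surface at z = 0. Lengths are in m, angles in rad, forces in N, time in s.
With the tool pointing down it reaches from about 0.425 to 0.875 m from the base axis. Payload 4.7 kg.
Tool frame: the origin (TCP) lies on the centre line of the jaws, within the pads' length; the fingertips stand ctrl.tcp_to_tips ahead of it and the grasp point (between the pads) lies 2 mm behind it (ctrl.tcp_to_tips is the distance from the TCP to the fingertips, in m); z points along the fingers, y is the line along which they close (so a half turn about z gives the same grasp; the last joint's range is limited). The gripper opens to 87 mm and grips with 3 to 60 N. Pads are 19 mm wide; open, the fingers measure 117 mm over their backs; the gripper's body (75 mm by 190 mm) begins 51 mm behind the grasp point.
Start: joints at [1.362, 0.321, -0.07, 1.45, 0.023, 1.371, -0.057], TCP at [0.144, -0.634, 0.206] pointing down, gripper open.
Joint ranges: [-2.86, 2.86], [-0.3, 2.09], [-1.38, 1.24], [0.06, 2.45], [-1.56, 4.7], [0.09, 2.05], [-2.69, 2.69]. Speed limits (rad/s): [2.57, 2.57, 3.14, 3.14, 3.14, 3.14, 3.14].

## Interface

Orientations are given as a rotation vector (axis times angle).
In Python, from bench import ctrl, optics, close_job gives the robot as it stands.
- The arm moves only by the shell command python3 -m inch 'ROWS' [OPENING] [FORCE]. ROWS is JSON, a list of rows, each a list of 2 entries, a list of its own where there are three numbers: the shift along the tool's x, y, z in mm, then the turn, a rotation vector about the tool's x, y, z in degrees. In form: [[[x, y, z], [ax, ay, az]], ...]. A call has exactly 10 rows; each row shifts and turns the commanded pose from where the row before left it, along the tool's axes as they then stand; what a row does not reach is not made up. A row lasts 1/10 s, in which the tool goes at most 50 mm and 8.59 degrees, less where a joint would pass 70% of its speed; a pose out of reach is approached as far as the arm can. A call is refused whole if a number of a shift passes 50 or a number of a turn 8.59, either way. A call with a gripper value outside its range is refused whole. OPENING is the closure, from 0 (fully open) to 1 (shut), set as the call begins (- or left out, the last holds). The fingers move at their own pace and stop on an object; FORCE is the grip in N (left out, the last holds). Time passes only in rows, so rows that do not move let the fingers close, or fill a call up. It gives the time, the measured TCP pose, the force and the opening at its end, in the units of the state.
- ctrl.get_state(): the state, without advancing time (a new reading comes with each control period).
- optics.get_image(name): name is "side" or "top"; returns a dict with "image" (384x512x3 uint8, red, green, blue), "fx", "fy", "cx", "cy" (pixels), "dist" ([k1, k2, p1, p2, k3] as OpenCV has them; the pictures are not rectified), "R" (3x3) and "t" (3): a world point X has camera coordinates R X + t. Camera axes: x right, y down, z forward; pixel columns grow to the right and rows downward; lengths in m; the calibration is good to about 2 mm. A picture is of the moment at which its call begins. There is no depth.
- close_job(): hands the job in, once; it reports no verdict.
The state is a dict: "time": time; "joint_positions": joint angles; "qd": joint speeds; "joint_torque": joint torques, N m; "position": TCP position; "tool_rot": TCP orientation; "ft_force": force on the tool from outside, world axes, zero at the start; "torque": the same for the moment, N m; "grip_width": opening from 0.0 (shut) to 1.0 (fully open).
Only numpy, scipy, OpenCV 4.12 (cv2) and the standard library are available. Lean on these libraries where they do the work, as an engineer would, in place of code of your own. Each camera call takes 0.05 s, during which the arm holds its last target. There are 200 camera calls.

## Working session

There is one attempt and no reset: what is moved stays moved. The work goes in short steps, Python scripts to look and compute and a shell command to move; the robot and the scene stay as the last step left them, time stands still between calls to the robot, and variables do not carry over. Pictures are saved under pics/ and viewed, on a budget of 10 in all, crops included, one or two more only if the job needs it, and the job is handed in when it is done.

```bash
ls; mkdir -p pics
python3 - <<'E'
from bench import ctrl, optics
import cv2
print(ctrl.get_state(), ctrl.tcp_to_tips)
for n in("side","top"):
    d=optics.get_image(n); cv2.imwrite(f"pics/{n}0.png",d["image"][:,:,::-1])
    print(n,{k:v for k,v in d.items() if k!="image"})
E
```

```text
pics
{'time': 0.0, 'joint_positions': array([ 1.36208107,  0.32179355, -0.07007742,  1.45168251,  0.0226127 ,
        1.37077716, -0.05689503]), 'qd': array([-0.00029784,  0.00140594, -0.00112077, -0.00024646,  0.0007308 ,
        0.00080433,  0.00095943]), 'joint_torque': array([-4.18747168e-04, -4.91282558e+01, -4.04196745e-01, -3.12524307e+01,
       -6.38259505e-02,  4.37610783e-02,  1.57180821e-04]), 'position': array([ 0.1434466 , -0.63337781,  0.20457684]), 'tool_rot': array([-3.12027635e+00, -3.49117410e-01,  5.02653564e-04]), 'ft_force': array([-0.09735146, -0.485825  , -0.83097248]), 'torque': array([-0.03049675,  0.01394231,  0.01604835]), 'grip_width': 0.9964129352868183} 0.017
side {'fx': 452.751020329712, 'fy': 452.751020329712, 'cx': 257.15278023621914, 'cy': 196.21710808862778, 'dist': array([-0.0425804,  0.       ,  0.       ,  0.       ,  0.       ]), 'R': array([[-0.96562397, -0.25976585,  0.00959477],
       [-0.20070746,  0.72161449, -0.66256249],
       [ 0.16518739, -0.64171196, -0.74894519]]), 't': array([0.43330659, 0.27010294, 1.23464507])}
top {'fx': 430.9203694212616, 'fy': 430.9203694212616, 'cx': 259.07198557453336, 'cy': 191.18650594874674, 'dist': array([0.00635839, 0.        , 0.        , 0.        , 0.        ]), 'R': array([[-0.02645697, -0.99957568,  0.0121854 ],
       [-0.99671828,  0.02544454, -0.07684562],
       [ 0.07650296, -0.01417852, -0.99696854]]), 't': array([-0.13344614,  0.52207177,  1.47274212])}
```

View pics/side0.png

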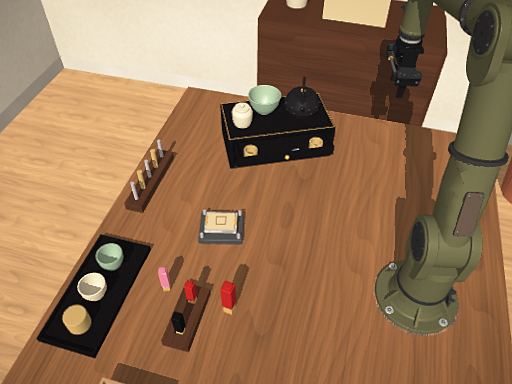

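View pics/top0.png

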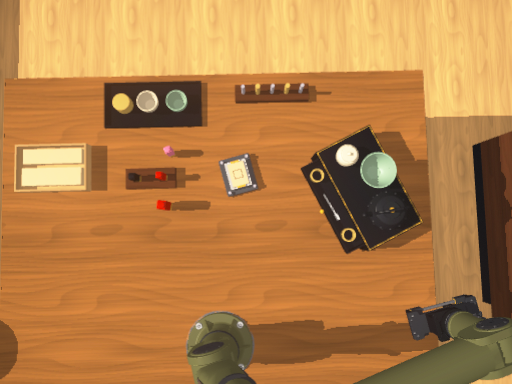

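Side view: the stand is at about (187,315), with the red punch at (190,290) and the black at (179,322). The larger red look-alike is at (228,297), the pink one at (164,278), and the tag square at (221,220). Top view: the stand is at (151,178), red punch (160,176), black (134,177), large red (163,205), square (238,174). I'll take enlarged crops for accurate corners.

Run:
```python
import cv2,numpy as np
s=cv2.imread("pics/side0.png");t=cv2.imread("pics/top0.png")
def c(im,x,y,w,h,k):
    o=cv2.resize(im[y:y+h,x:x+w],None,fx=k,fy=k,interpolation=cv2.INTER_CUBIC)
    for i in range(0,w,10): cv2.putText(o,str(x+i),(i*k,8),0,.3,(255,255,0),1); cv2.line(o,(i*k,0),(i*k,h*k),(255,255,0) if i%50==0 else (120,120,0),1) if 0 else cv2.line(o,(i*k,10),(i*k,16),(255,255,0),1)
    for j in range(0,h,10): cv2.putText(o,str(y+j),(0,j*k+4),0,.3,(0,255,255),1); cv2.line(o,(20,j*k),(26,j*k),(0,255,255),1)
    return o
a=c(t,120,140,140,75,5) # 700x375
cv2.imwrite("pics/top_c.png",a)
b=np.hstack([c(s,155,255,90,100,5),c(s,195,200,55,50,6) if 0 else cv2.copyMakeBorder(c(s,190,200,60,50,5),0,250,0,0,cv2.BORDER_CONSTANT)])
cv2.imwrite("pics/side_c.png",b);print(a.shape,b.shape)
```

```text
(375, 700, 3) (500, 750, 3)
```

View pics/top_c.png

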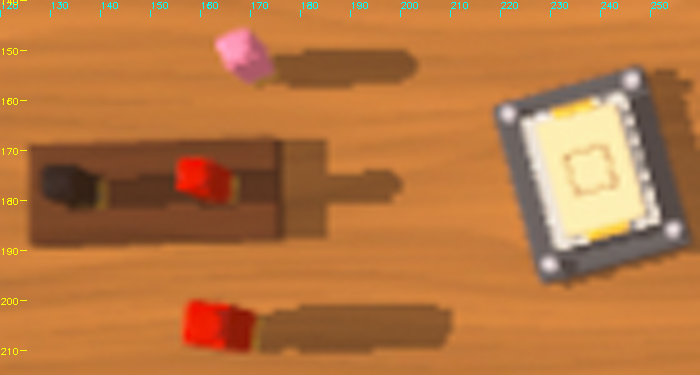

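View pics/side_c.png

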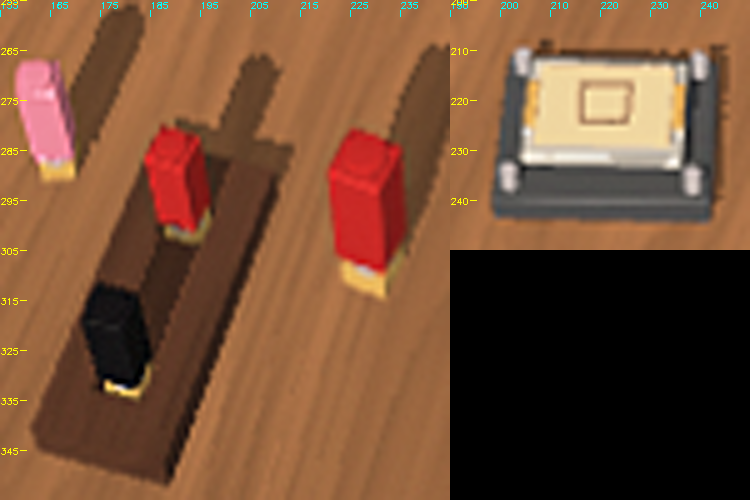

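Crops show: stand top corners about (126,169)…(176,188) in the top view. Red cap centre is near top (158,175) and side (189,282). Square centre is near top (237.9,173.6) and side (220.7,220). Post heads are clear. I'll triangulate these and fit.

```bash
cat > h.py <<'E'
import numpy as np,cv2
from bench import optics,ctrl
from scipy.optimize import least_squares
from scipy.spatial.transform import Rotation as Ro
D={n:optics.get_image(n) for n in("side","top")}
def K(d): return np.array([[d["fx"],0,d["cx"]],[0,d["fy"],d["cy"]],[0,0,1]])
def proj(n,X):
    d=D[n];return cv2.projectPoints(np.array(X,float).reshape(-1,3),cv2.Rodrigues(np.array(d["R"]))[0],np.array(d["t"]),K(d),np.array(d["dist"]))[0][:,0]
def tri(ps,pt):
    f=lambda X:np.r_[proj("side",X)[0]-ps,proj("top",X)[0]-pt]
    r=least_squares(f,[.5,.1,.05]);return r.x,r.fun
def cc(x,y,x0,y0,k=5): return np.array([(x+.5)/k-.5+x0,(y+.5)/k-.5+y0])
def plane(n,p,z): # pixel -> point at height z
    d=D[n];u=cv2.undistortPoints(np.array([[p]],float),K(d),np.array(d["dist"]))[0,0]
    R=np.array(d["R"]);c=-R.T@d["t"];v=R.T@np.r_[u,1];return c+v*(z-c[2])/v[2]
E
python3 - <<'E'
from h import *
np.set_printoptions(precision=4,suppress=True)
T=lambda x,y:cc(x,y,120,140); S=lambda x,y:cc(x,y,155,255); B=lambda x,y:cc(x-450,y,190,200)
print("square",*tri(B(605,102),T(591.5,170)))
print("redcap",*tri(S(173,140),T(193,176)))
print("blackcap",*tri(S(112,298),T(56,182)))
print("bigred cap",*tri(S(366,147),T(202,324)))
# posts: top view & side view
tp=[(508,113),(632,79),(673,230),(549,264)]
for p in tp: print("post@36",plane("top",T(*p),.036))
for p in [(523,58),(699,62),(509,172),(692,176)]: print("post side@36",plane("side",B(*p),.036))
for p in [(567,152),(605,145),(617,188),(578,194)]: print("sq@50",plane("top",T(*p),.05))
for p in [(30,147),(275,140),(275,240),(30,246)]: print("stand@28",plane("top",T(*p),.028))
for p in [(35,432),(275,180)]: print("stand side@28",plane("side",S(*p),.028))
E
```

```text
square [ 0.5807 -0.0754  0.0426] [ 0.4455  0.0535 -0.1251 -0.5012]
redcap [0.576 0.183 0.105] [ 0.4545  0.0601 -0.1569 -0.5769]
blackcap [0.5739 0.2721 0.1049] [ 0.3396  0.0461 -0.1263 -0.4521]
bigred cap [0.4772 0.1731 0.1268] [ 0.2917  0.0324 -0.088  -0.3734]
post@36 [ 0.6207 -0.019   0.036 ]
post@36 [ 0.6423 -0.1049  0.036 ]
post@36 [ 0.5369 -0.1305  0.036 ]
post@36 [ 0.5157 -0.045   0.036 ]
post side@36 [ 0.6427 -0.0993  0.036 ]
post side@36 [ 0.5386 -0.1249  0.036 ]
post side@36 [ 0.6218 -0.0155  0.036 ]
post side@36 [ 0.518  -0.0413  0.036 ]
sq@50 [ 0.5909 -0.0596  0.05  ]
sq@50 [ 0.595  -0.0856  0.05  ]
sq@50 [ 0.5653 -0.0931  0.05  ]
sq@50 [ 0.5619 -0.0665  0.05  ]
stand@28 [0.6063 0.3112 0.028 ]
stand@28 [0.607  0.1428 0.028 ]
stand@28 [0.5377 0.1435 0.028 ]
stand@28 [0.5378 0.3114 0.028 ]
stand side@28 [0.6084 0.3162 0.028 ]
stand side@28 [0.5399 0.1508 0.028 ]
```

Checks agree: both caps come out at z=0.105, well spacing is 89 mm, the post spacing is right, and block yaw is about 13.9°. Stand yaw is about 0 and the face is near 0.043–0.047. I'll plan the approach arc, going above the kettle.

```bash
cat > d.py <<'E'
# python3 d.py x y z yawdeg : shift (mm) & turn (deg) in tool axes from measured pose to target (tool down, yaw of tool x)
import sys,numpy as np
from bench import ctrl
from scipy.spatial.transform import Rotation as Ro
np.set_printoptions(precision=2,suppress=True)
def down(yaw): return Ro.from_euler('z',yaw,degrees=True)*Ro.from_euler('x',180,degrees=True)
if __name__=="__main__":
    s=ctrl.get_state();R=Ro.from_rotvec(s["tool_rot"]);v=list(map(float,sys.argv[1:]))
    print("t",s["time"],"pos",s["position"]*1000,"yaw",R.as_euler('zyx',degrees=True)[0],"F",s["ft_force"],"grip",s["grip_width"])
    print("tilt deg",np.degrees(R.apply([0,0,1])[:2]))
    print("shift",R.inv().apply(np.array(v[:3])-s["position"])*1000,"turn",(R.inv()*down(v[3])).as_rotvec(degrees=True))
E
python3 - <<'E'
from d import *
s=ctrl.get_state();p0=s["position"]+[0,0,.2];N=24
a=np.linspace(np.arctan2(p0[1],p0[0]),np.arctan2(.183,.575),N+1);r=np.linspace(np.hypot(*p0[:2]),np.hypot(.575,.183),N+1)
yw=np.linspace(12.8,90,N+1);P=np.c_[r*np.cos(a),r*np.sin(a),np.full(N+1,p0[2])]
for i in range(N): print(i,down(yw[i]).inv().apply(P[i+1]-P[i])*1000,(down(yw[i]).inv()*down(yw[i+1])).as_rotvec(degrees=True))
E
```

```text
0 [44.66 -3.44 -0.  ] [-0.    0.   -3.22]
1 [44.48 -4.01 -0.  ] [-0.    0.   -3.22]
2 [44.3  -4.57 -0.  ] [-0.    0.   -3.22]
3 [44.1  -5.13 -0.  ] [ 0.    0.   -3.22]
4 [43.9  -5.69 -0.  ] [ 0.    0.   -3.22]
5 [43.69 -6.24 -0.  ] [-0.    0.   -3.22]
6 [43.47 -6.78 -0.  ] [ 0.    0.   -3.22]
7 [43.25 -7.33 -0.  ] [-0.    0.   -3.22]
8 [43.02 -7.86 -0.  ] [ 0.    0.   -3.22]
9 [42.79 -8.4  -0.  ] [ 0.    0.   -3.22]
10 [42.54 -8.93 -0.  ] [ 0.    0.   -3.22]
11 [42.29 -9.45 -0.  ] [-0.    0.   -3.22]
12 [42.04 -9.97 -0.  ] [-0.    0.   -3.22]
13 [ 41.78 -10.48  -0.  ] [ 0.    0.   -3.22]
14 [ 41.51 -10.99  -0.  ] [ 0.    0.   -3.22]
15 [ 41.23 -11.49  -0.  ] [-0.    0.   -3.22]
16 [ 40.95 -11.99  -0.  ] [ 0.    0.   -3.22]
17 [ 40.67 -12.48  -0.  ] [ 0.    0.   -3.22]
18 [ 40.37 -12.97  -0.  ] [ 0.    0.   -3.22]
19 [ 40.08 -13.45  -0.  ] [ 0.    0.   -3.22]
20 [ 39.77 -13.93  -0.  ] [ 0.    0.   -3.22]
21 [ 39.46 -14.4   -0.  ] [ 0.    0.   -3.22]
22 [ 39.15 -14.86  -0.  ] [-0.    0.   -3.22]
23 [ 38.83 -15.32  -0.  ] [-0.    0.   -3.22]
```

```bash
python3 -m inch '[[[0,0,-50],[0,0,0]],[[0,0,-50],[0,0,0]],[[0,0,-50],[0,0,0]],[[0,0,-50],[0,0,0]],[[44.5,-3.5,0],[0,0,-3.2]],[[44.5,-4,0],[0,0,-3.2]],[[44,-4.5,0],[0,0,-3.2]],[[44,-5,0],[0,0,-3.2]],[[44,-5.5,0],[0,0,-3.2]],[[43.5,-6,0],[0,0,-3.2]]]' 0.4 10
python3 -m inch '[[[43.5,-7,0],[0,0,-3.2]],[[43,-7.5,0],[0,0,-3.2]],[[43,-8,0],[0,0,-3.2]],[[43,-8.5,0],[0,0,-3.2]],[[42.5,-9,0],[0,0,-3.2]],[[42,-9.5,0],[0,0,-3.2]],[[42,-10,0],[0,0,-3.2]],[[42,-10.5,0],[0,0,-3.2]],[[41.5,-11,0],[0,0,-3.2]],[[41,-11.5,0],[0,0,-3.2]]]'
python3 d.py 0.575 0.183 0.2 90
```

```text
time: 1.2
position: [0.3809, -0.5133, 0.4051]
tool_rot: [-3.019, -0.869, 0.0]
ft_force: [-0.2, -1.0, -0.7]
grip_width: 0.602
time: 2.2
position: [0.6014, -0.1496, 0.4052]
tool_rot: [-2.662, -1.667, 0.001]
ft_force: [1.1, 0.2, -0.2]
grip_width: 0.6
t 2.2 pos [ 601.44 -149.56  405.18] yaw -64.1000511664409 F [ 1.06  0.22 -0.21] grip 0.600298382553709
tilt deg [-0.03  0.01]
shift [ 287.63 -168.95  205.23] turn [ -0.03   0.   -25.9 ]
```

```bash
python3 -m inch '[[[36,-21,10],[0,0,0]],[[36,-21,10],[0,0,0]],[[36,-21,10],[0,0,0]],[[36,-21,10],[0,0,0]],[[36,-21,10],[0,0,0]],[[36,-21,10],[0,0,0]],[[36,-21,10],[0,0,0]],[[36,-22,10],[0,0,0]],[[0,0,20],[0,0,-8.5]],[[0,0,20],[0,0,-8.5]]]'
python3 -m inch '[[[0,0,30],[0,0,-8.5]],[[0,0,25],[0,0,-0.4]],[[0,0,20],[0,0,0]],[[0,0,5],[0,0,0]],[[0,0,0],[0,0,0]],[[0,0,0],[0,0,0]],[[0,0,0],[0,0,0]],[[0,0,0],[0,0,0]],[[0,0,0],[0,0,0]],[[0,0,0],[0,0,0]]]'
python3 d.py 0.575 0.183 0.10 90
python3 - <<'E'
from h import *
def c(im,x,y,w,h,k): return cv2.resize(im[y:y+h,x:x+w,::-1],None,fx=k,fy=k,interpolation=cv2.INTER_CUBIC)
a=c(D["top"]["image"],110,130,90,90,4);b=c(D["side"]["image"],150,220,100,90,4)
cv2.imwrite("pics/hov.png",np.hstack([a,b]))
print(proj("top",ctrl.get_state()["position"]),proj("side",ctrl.get_state()["position"]))
E
```

```text
time: 3.2
position: [0.5748, 0.1843, 0.2851]
tool_rot: [2.379, 2.052, 0.001]
ft_force: [1.3, -1.6, 0.1]
grip_width: 0.597
time: 4.2
position: [0.5757, 0.1817, 0.2059]
tool_rot: [2.224, 2.219, 0.0]
ft_force: [-0.1, 0.3, -0.9]
grip_width: 0.594
t 4.2 pos [575.69 181.74 205.93] yaw -89.86619470618552 F [-0.08  0.32 -0.9 ] grip 0.5940446227214846
tilt deg [ 0.03 -0.  ]
shift [  1.26  -0.74 105.93] turn [ 0.03  0.   -0.13]
[[151.12944749 170.49807342]] [[185.58483583 259.95870498]]
```

View pics/hov.png

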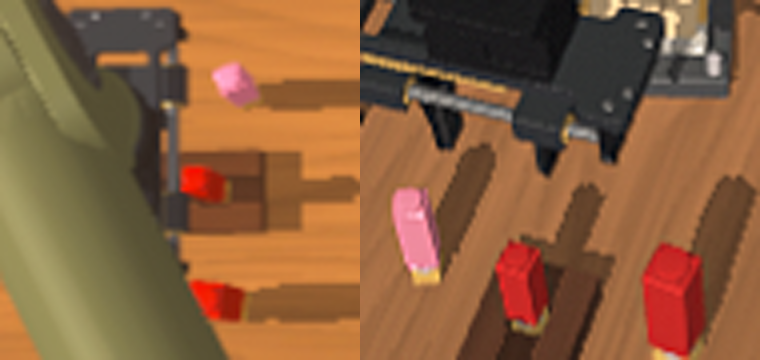

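The hover view shows the jaws straddling the line of the small red punch (side crop fingers at about (445,145) and (545,170), predicted TCP (502,160)). The large red punch and the pink one are clear. Descending.

```bash
python3 -m inch '[[[1,-0.5,30],[0,0,0]],[[0,0,30],[0,0,0]],[[0,0,30],[0,0,0]],[[0,0,21],[0,0,0]],[[0,0,10],[0,0,0]],[[0,0,0],[0,0,0]],[[0,0,0],[0,0,0]],[[0,0,0],[0,0,0]],[[0,0,0],[0,0,0]],[[0,0,0],[0,0,0]]]'
python3 d.py 0.575 0.183 0.085 90
python3 - <<'E'
from h import *
def c(im,x,y,w,h,k): return cv2.resize(im[y:y+h,x:x+w,::-1],None,fx=k,fy=k,interpolation=cv2.INTER_CUBIC)
cv2.imwrite("pics/low.png",c(D["side"]["image"],150,240,100,90,6))
E
```

```text
time: 5.3
position: [0.5756, 0.1828, 0.0855]
tool_rot: [2.223, 2.218, 0.002]
ft_force: [-1.0, -0.1, -0.1]
grip_width: 0.597
t 5.3 pos [575.57 182.83  85.49] yaw -89.86365890915731 F [-0.96 -0.15 -0.12] grip 0.5967324533188787
tilt deg [0.08 0.01]
shift [ 0.17 -0.58  0.49] turn [ 0.08 -0.01 -0.14]
```

View pics/low.png

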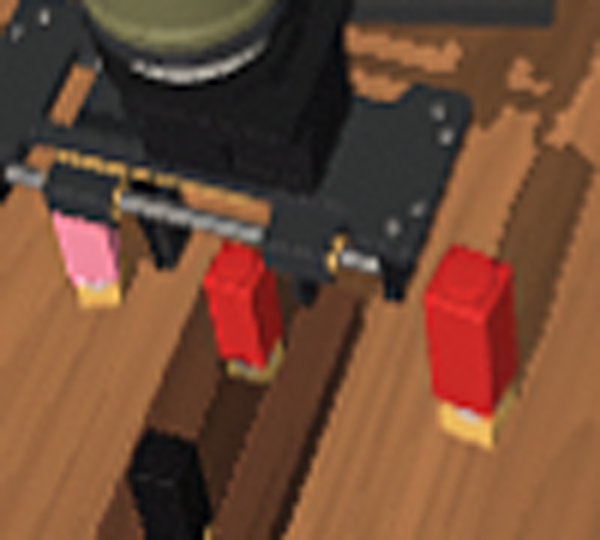

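The side view shows finger tips at about (177.5,284.7) and (201.3,290), and the cap at about (190,283). I'll check whether the jaws are really level with the punch in y.

Run:
```python
from h import *
np.set_printoptions(precision=1,suppress=True)
for dy in(0,-.02,-.03):
  print(dy,[ (proj("side",[.5756+dx,.1828+dy,.0685])[0]-[150,240])*6 for dx in(.026,.036,-.026,-.036)])
print((proj("side",[[.576,.183,.105],[.576,.183,.1],[.576,.183,.0685]])-[150,240])*6)
for p in[(165,268),(308,300)]: print(plane("side",np.array(p)/6+[150,240],.0685))
print((proj("top",[[.576,.183,.105]])))
im=cv2.cvtColor(D["side"]["image"],cv2.COLOR_RGB2HSV)
```

```text
0 [array([191. , 285.5]), array([169.3, 280. ]), array([305.1, 314.2]), array([327.3, 319.8])]
-0.02 [array([207.7, 246.5]), array([186.2, 241.2]), array([320.8, 274.6]), array([342.7, 280.1])]
-0.03 [array([216. , 227.4]), array([194.5, 222. ]), array([328.4, 255.1]), array([350.3, 260.5])]
[[238.  255.9]
 [239.2 262.1]
 [246.8 300. ]]
[0.6 0.2 0.1]
[0.6 0.2 0.1]
[[158.  174.2]]
```

Run:
```python
from h import *
np.set_printoptions(precision=4,suppress=True)
x0,y0,k=168,262,14
im=D["side"]["image"][y0:y0+42,x0:x0+54,::-1]
o=cv2.resize(im,None,fx=k,fy=k,interpolation=cv2.INTER_CUBIC); o=cv2.convertScaleAbs(o,alpha=1.8,beta=25)
f=lambda X:(((proj("side",X)-[x0,y0]+.5)*k).astype(int))
for s in(1,-1):
  for yy in(-.0095,.0095):
    q=f([[.5756+s*.026,.1828+yy,.0685],[.5756+s*.04,.1828+yy,.0685],[.5756+s*.04,.1828+yy,.1],[.5756+s*.026,.1828+yy,.1]])
    cv2.polylines(o,[q],True,(0,255,255) if yy>0 else (255,255,0),1)
q=f([[.576+a*.011,.183+b*.011,z] for z in(.1,.034) for a,b in((-1,-1),(1,-1),(1,1),(-1,1))])
cv2.polylines(o,[q[:4]],True,(0,255,0),1);cv2.polylines(o,[q[4:]],True,(0,255,0),1)
cv2.imwrite("pics/low2.png",o)
for p in[(165,268),(308,300)]: print(plane("side",np.array(p)/6+[150,240],.0685))
```

```text
[0.6156 0.1778 0.0685]
[0.5507 0.176  0.0685]
```

View pics/low2.png

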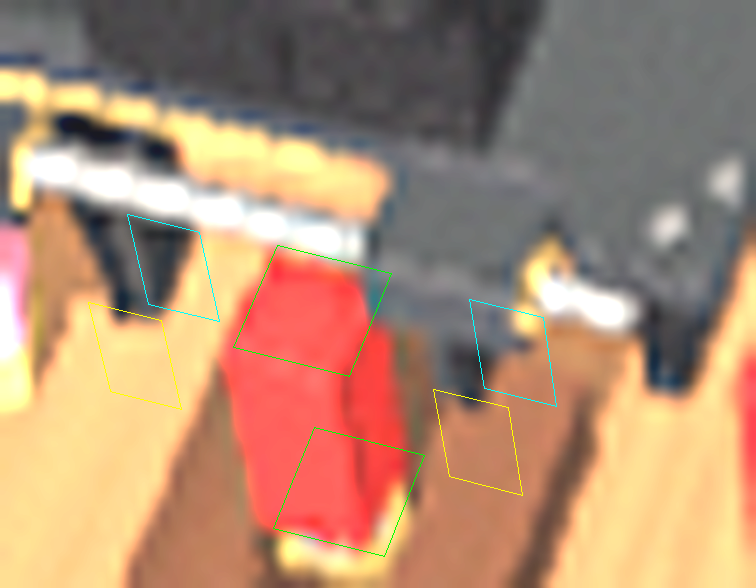

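Jaw centre in x matches the cap. The apparent y offset depends on the assumed tip height, and the top view suggests the opposite sign, so I'll trust the TCP. Closing gently and reading width and force.

```bash
python3 -m inch '[[[0,0,0],[0,0,0]],[[0,0,0],[0,0,0]],[[0,0,0],[0,0,0]],[[0,0,0],[0,0,0]],[[0,0,0],[0,0,0]],[[0,0,0],[0,0,0]],[[0,0,0],[0,0,0]],[[0,0,0],[0,0,0]],[[0,0,0],[0,0,0]],[[0,0,0],[0,0,0]]]' 1 5
python3 d.py 0.575 0.183 0.085 90
```

```text
time: 6.6
position: [0.5751, 0.1827, 0.0847]
tool_rot: [2.224, 2.219, -0.0]
ft_force: [0.2, -0.3, 0.2]
grip_width: 0.199
t 6.6 pos [575.09 182.7   84.66] yaw -89.86709038042046 F [ 0.21 -0.26  0.17] grip 0.19874862396754836
tilt deg [ 0. -0.]
shift [ 0.3  -0.09 -0.34] turn [ 0.    0.   -0.13]
```

```bash
python3 -m inch '[[[0,0,0],[0,0,0]],[[0,0,0],[0,0,0]],[[0,0,0],[0,0,0]],[[0,0,0],[0,0,0]],[[0,0,0],[0,0,0]],[[0,0,0],[0,0,0]],[[0,0,0],[0,0,0]],[[0,0,0],[0,0,0]],[[0,0,0],[0,0,0]],[[0,0,0],[0,0,0]]]' 1 45
python3 - <<'E'
from h import *
print(ctrl.get_state()["grip_width"],ctrl.get_state()["ft_force"])
x0,y0,k=160,250,12
im=D["side"]["image"][y0:y0+50,x0:x0+60,::-1]
o=cv2.resize(im,None,fx=k,fy=k,interpolation=cv2.INTER_CUBIC); o=cv2.convertScaleAbs(o,alpha=1.8,beta=25)
cv2.imwrite("pics/grip.png",o)
E
```

```text
time: 7.6
position: [0.5751, 0.1827, 0.0847]
tool_rot: [2.224, 2.219, -0.0]
ft_force: [1.0, 0.4, 1.1]
grip_width: 0.168
0.1707830147462541 [0.15636943 0.58346694 0.73635751]
```

View pics/grip.png

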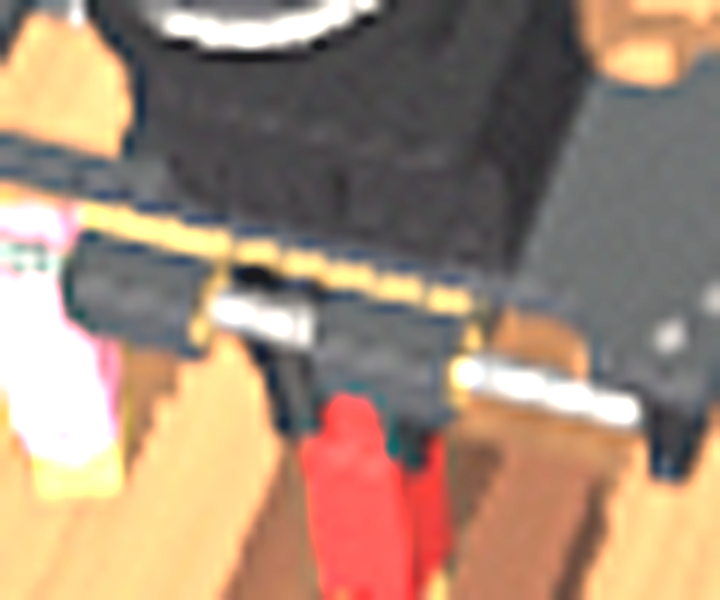

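The grip width is only 15 mm instead of 22, and the image shows the tips at about (290,430) and (415,460) pinching just the narrow cap. So the fingertips seem to be some 25 mm higher than the reported pose implies, which fits both cameras' offsets. I'll open, go 10 mm lower and close again; the width will tell.

```bash
python3 -m inch '[[[0,0,0],[0,0,0]],[[0,0,0],[0,0,0]],[[0,0,0],[0,0,0]],[[0,0,0],[0,0,0]],[[0,0,0],[0,0,0]],[[0,0,2],[0,0,0]],[[0,0,2],[0,0,0]],[[0,0,2],[0,0,0]],[[0,0,2],[0,0,0]],[[0,0,2],[0,0,0]]]' 0.5 5
python3 -m inch '[[[0,0,0],[0,0,0]],[[0,0,0],[0,0,0]],[[0,0,0],[0,0,0]],[[0,0,0],[0,0,0]],[[0,0,0],[0,0,0]],[[0,0,0],[0,0,0]],[[0,0,0],[0,0,0]],[[0,0,0],[0,0,0]],[[0,0,0],[0,0,0]],[[0,0,0],[0,0,0]]]' 1 5
```

```text
time: 8.7
position: [0.575, 0.1827, 0.0743]
tool_rot: [-2.224, -2.219, 0.0]
ft_force: [0.1, -0.2, 0.1]
grip_width: 0.5
time: 9.7
position: [0.5752, 0.1828, 0.0748]
tool_rot: [2.224, 2.219, 0.001]
ft_force: [1.5, -0.0, 1.2]
grip_width: 0.257
```

Now 0.257 → 22.4 mm: the handle, so the tips really are higher than reported. Open, go 18 mm lower for a full pad grip, and close again.

```bash
python3 -m inch '[[[0,0,0],[0,0,0]],[[0,0,0],[0,0,0]],[[0,0,0],[0,0,0]],[[0,0,0],[0,0,0]],[[0,0,3],[0,0,0]],[[0,0,3],[0,0,0]],[[0,0,3],[0,0,0]],[[0,0,3],[0,0,0]],[[0,0,3],[0,0,0]],[[0,0,3],[0,0,0]]]' 0.5 5
python3 d.py 0.575 0.183 0.056 90
python3 - <<'E'
from h import *
x0,y0,k=160,250,12
im=D["side"]["image"][y0:y0+50,x0:x0+60,::-1]
o=cv2.resize(im,None,fx=k,fy=k,interpolation=cv2.INTER_CUBIC); o=cv2.convertScaleAbs(o,alpha=1.8,beta=25)
cv2.imwrite("pics/grip2.png",o)
E
```

```text
time: 10.7
position: [0.575, 0.1827, 0.0563]
tool_rot: [-2.224, -2.219, 0.0]
ft_force: [0.3, -0.7, 0.0]
grip_width: 0.495
t 10.7 pos [574.99 182.69  56.27] yaw -89.86864367988375 F [ 0.29 -0.7   0.  ] grip 0.49508595698303376
tilt deg [-0.01 -0.  ]
shift [0.31 0.01 0.27] turn [-0.01  0.   -0.13]
```

View pics/grip2.png

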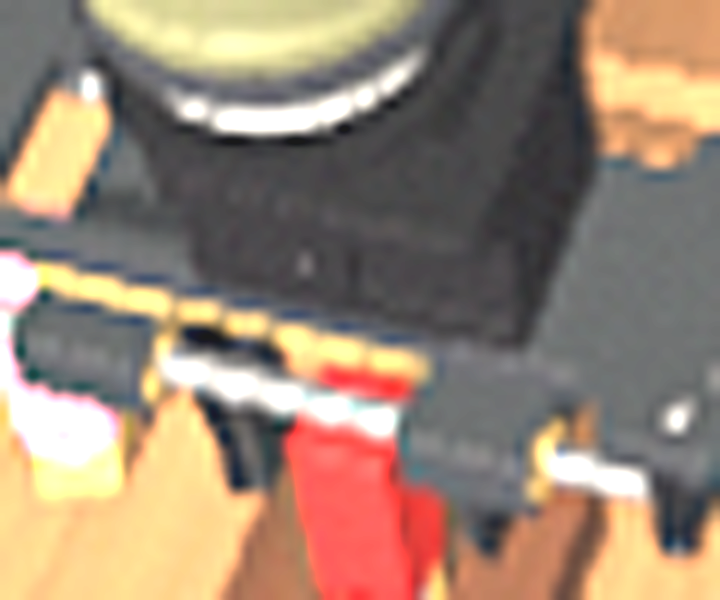

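The jaws now straddle the handle (tips at about (245,480) and (490,540)), and the guide rod passes in front of the cap. Close gently, then firmly.

```bash
python3 -m inch '[[[0,0,0],[0,0,0]],[[0,0,0],[0,0,0]],[[0,0,0],[0,0,0]],[[0,0,0],[0,0,0]],[[0,0,0],[0,0,0]],[[0,0,0],[0,0,0]],[[0,0,0],[0,0,0]],[[0,0,0],[0,0,0]],[[0,0,0],[0,0,0]],[[0,0,0],[0,0,0]]]' 1 8
python3 -m inch '[[[0,0,0],[0,0,0]],[[0,0,0],[0,0,0]],[[0,0,0],[0,0,0]],[[0,0,0],[0,0,0]],[[0,0,-5],[0,0,0]],[[0,0,-5],[0,0,0]],[[0,0,-10],[0,0,0]],[[0,0,-20],[0,0,0]],[[0,0,-30],[0,0,0]],[[0,0,-30],[0,0,0]]]' 1 50
python3 - <<'E'
from h import *
print(ctrl.get_state())
x0,y0,k=150,215,7
im=D["side"]["image"][y0:y0+80,x0:x0+90,::-1]
o=cv2.resize(im,None,fx=k,fy=k,interpolation=cv2.INTER_CUBIC); o=cv2.convertScaleAbs(o,alpha=1.5,beta=15)
cv2.imwrite("pics/lift.png",o)
E
```

```text
time: 11.8
position: [0.5754, 0.1828, 0.0568]
tool_rot: [2.224, 2.219, 0.001]
ft_force: [1.3, -0.3, 1.7]
grip_width: 0.255
time: 12.8
position: [0.5742, 0.1827, 0.1575]
tool_rot: [-2.223, -2.219, 0.002]
ft_force: [0.6, -0.1, -2.3]
grip_width: 0.25
{'time': 12.9, 'joint_positions': array([ 0.25138454,  0.32924717, -0.73644476,  1.61174973,  0.23008938,
        1.28141118, -0.52477407]), 'qd': array([-0.00537406,  0.0361128 ,  0.0157772 ,  0.06812551,  0.01502589,
       -0.04485936, -0.01383865]), 'joint_torque': array([  0.81672292, -41.14732146,  -6.19963333, -29.94311392,
        -0.0764188 ,   0.63377257,   0.09247278]), 'position': array([0.57745398, 0.18429291, 0.16161015]), 'tool_rot': array([2.22100726, 2.21640601, 0.0107019 ]), 'ft_force': array([ 0.46847535,  1.45590214, -2.26160149]), 'torque': array([ 0.05042866, -0.19736792, -0.02474825]), 'grip_width': 0.2541393167101518}
```

View pics/lift.png

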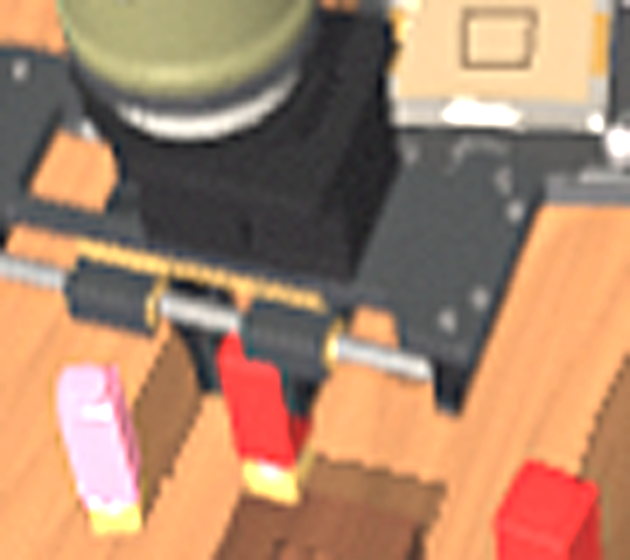

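Punch held and hanging straight (−2.3 N, its own weight; width 22 mm; die visible at about (270,480)). From the well floor, face = TCP z − 44.5 mm in robot readings. Moving over the tag.

```bash
python3 d.py 0.5797 -0.0755 0.15 103.9
```

```text
t 12.9 pos [577.45 184.29 161.61] yaw -89.88163070847278 F [ 0.47  1.46 -2.26] grip 0.2541393167101518
tilt deg [0.43 0.12]
shift [-259.81    2.7    11.08] turn [  0.44  -0.07 -14.02]
```

```bash
python3 -m inch '[[[-20,0,0],[0,0,0]],[[-36,1,0],[0,0,0]],[[-36,1,0],[0,0,-2]],[[-36,0,0],[0,0,0]],[[-36,0,0],[0,0,0]],[[-36,0,0],[0,0,0]],[[-30,0,0],[0,0,0]],[[-20,0,0],[0,0,-4]],[[-8,0,0],[0,0,-4]],[[0,0,0],[0,0,-4]]]'
python3 -m inch '[[[0,0,10],[0,0,0]],[[0,0,10],[0,0,0]],[[0,0,10],[0,0,0]],[[0,0,5],[0,0,0]],[[0,0,0],[0,0,0]],[[0,0,0],[0,0,0]],[[0,0,0],[0,0,0]],[[0,0,0],[0,0,0]],[[0,0,0],[0,0,0]],[[0,0,0],[0,0,0]]]'
python3 d.py 0.5797 -0.0755 0.1 103.9
python3 - <<'E'
from h import *
np.set_printoptions(precision=4,suppress=True)
x0,y0,k=190,190,8
im=D["side"]["image"][y0:y0+62,x0:x0+70,::-1]
o=cv2.resize(im,None,fx=k,fy=k,interpolation=cv2.INTER_CUBIC); o=cv2.convertScaleAbs(o,alpha=1.4,beta=10)
a=np.radians(13.9);ux=np.array([np.cos(a),np.sin(a)]);uy=np.array([-ux[1],ux[0]])
p=ctrl.get_state()["position"]
def sq(c,z,h,col):
    q=proj("side",[np.r_[np.array(c[:2])+h*(s*ux+t*uy),z] for s,t in((-1,-1),(1,-1),(1,1),(-1,1))])
    cv2.polylines(o,[((q-[x0,y0]+.5)*k).astype(int)],True,col,1)
sq(p,p[2]-.0445,.009,(255,255,0)); sq([.5807,-.0754],.0445,.013,(0,0,255))
cv2.imwrite("pics/over.png",o)
E
```

```text
time: 13.9
position: [0.5817, -0.0777, 0.1552]
tool_rot: [-1.937, -2.471, 0.003]
ft_force: [0.5, 0.8, -2.4]
grip_width: 0.245
time: 14.9
position: [0.583, -0.0752, 0.1219]
tool_rot: [1.937, 2.473, 0.0]
ft_force: [0.5, -0.6, -2.1]
grip_width: 0.252
t 14.9 pos [582.95 -75.24 121.88] yaw -103.85999694327319 F [ 0.45 -0.57 -2.07] grip 0.2515480525068015
tilt deg [ 0.02 -0.01]
shift [ 0.53 -3.23 21.88] turn [ 0.02  0.02 -0.04]
```

View pics/over.png

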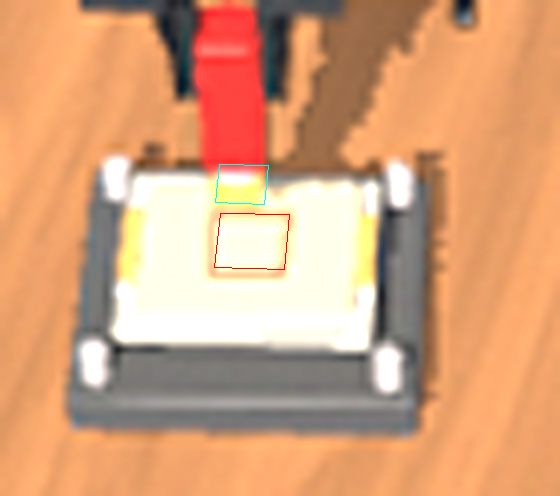

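The die (crop about (240,190)) coincides with the prediction from the robot readings. The engraved square (about (250,242)) matches the measured one to within 3 crop pixels (about 1 mm). Correcting the 3 mm in x, then descending in short stages watching the force.

```bash
python3 -m inch '[[[0.5,-3,4],[0,0,0]],[[0,0,4],[0,0,0]],[[0,0,4],[0,0,0]],[[0,0,3],[0,0,0]],[[0,0,2],[0,0,0]],[[0,0,2],[0,0,0]],[[0,0,1],[0,0,0]],[[0,0,0],[0,0,0]],[[0,0,0],[0,0,0]],[[0,0,0],[0,0,0]]]'
python3 -m inch '[[[0,0,0.5],[0,0,0]],[[0,0,0.5],[0,0,0]],[[0,0,0.5],[0,0,0]],[[0,0,0.5],[0,0,0]],[[0,0,0.5],[0,0,0]],[[0,0,0.5],[0,0,0]],[[0,0,0],[0,0,0]],[[0,0,0],[0,0,0]],[[0,0,0],[0,0,0]],[[0,0,0],[0,0,0]]]'
python3 -m inch '[[[0,0,0.5],[0,0,0]],[[0,0,0.5],[0,0,0]],[[0,0,0.5],[0,0,0]],[[0,0,0.5],[0,0,0]],[[0,0,0.5],[0,0,0]],[[0,0,0.5],[0,0,0]],[[0,0,0],[0,0,0]],[[0,0,0],[0,0,0]],[[0,0,0],[0,0,0]],[[0,0,0],[0,0,0]]]'
python3 d.py 0.5797 -0.0755 0.0885 103.9
```

```text
time: 16.0
position: [0.5799, -0.0754, 0.1018]
tool_rot: [1.937, 2.473, 0.0]
ft_force: [-0.6, -0.7, -2.7]
grip_width: 0.251
time: 17.0
position: [0.5798, -0.0754, 0.0987]
tool_rot: [1.937, 2.473, -0.0]
ft_force: [0.4, 0.1, -1.5]
grip_width: 0.25
time: 18.0
position: [0.5798, -0.0755, 0.0957]
tool_rot: [1.937, 2.473, -0.0]
ft_force: [0.1, -0.8, -2.3]
grip_width: 0.245
t 18.0 pos [579.78 -75.45  95.65] yaw -103.86160873386208 F [ 0.15 -0.8  -2.27] grip 0.2454683704511043
tilt deg [ 0. -0.]
shift [-0.03 -0.09  7.15] turn [ 0.    0.01 -0.04]
```

```bash
python3 -m inch '[[[0,0,0.5],[0,0,0]],[[0,0,0.5],[0,0,0]],[[0,0,0.5],[0,0,0]],[[0,0,0.5],[0,0,0]],[[0,0,0.5],[0,0,0]],[[0,0,0.5],[0,0,0]],[[0,0,0],[0,0,0]],[[0,0,0],[0,0,0]],[[0,0,0],[0,0,0]],[[0,0,0],[0,0,0]]]'
python3 - <<'E'
from h import *
np.set_printoptions(precision=4,suppress=True)
x0,y0,k=203,203,18
im=D["side"]["image"][y0:y0+32,x0:x0+40,::-1]
o=cv2.resize(im,None,fx=k,fy=k,interpolation=cv2.INTER_CUBIC); o=cv2.convertScaleAbs(o,alpha=0.95)
old=cv2.imread("pics/side0.png")[y0:y0+32,x0:x0+40];ol=cv2.convertScaleAbs(cv2.resize(old,None,fx=k,fy=k,interpolation=cv2.INTER_CUBIC),alpha=.95)
a=np.radians(13.9);ux=np.array([np.cos(a),np.sin(a)]);uy=np.array([-ux[1],ux[0]])
p=ctrl.get_state()["position"];print(p,ctrl.get_state()["ft_force"])
def sq(c,z,h,col):
    q=proj("side",[np.r_[np.array(c[:2])+h*(s*ux+t*uy),z] for s,t in((-1,-1),(1,-1),(1,1),(-1,1))])
    for I in(o,ol): cv2.polylines(I,[((q-[x0,y0]+.5)*k).astype(int)],True,col,1)
sq(p,p[2]-.0445,.009,(255,0,0)); sq([.5807,-.0754],.0445,.0135,(0,0,255))
cv2.imwrite("pics/touch.png",cv2.resize(np.vstack([o[:,:],ol]),None,fx=.52*1,fy=.52))
E
```

```text
time: 19.0
position: [0.5798, -0.0754, 0.0927]
tool_rot: [1.937, 2.473, -0.0]
ft_force: [-0.3, 0.2, -2.8]
grip_width: 0.253
[ 0.5798 -0.0755  0.0927] [ 0.4256 -0.5347 -2.4429]
```

View pics/touch.png

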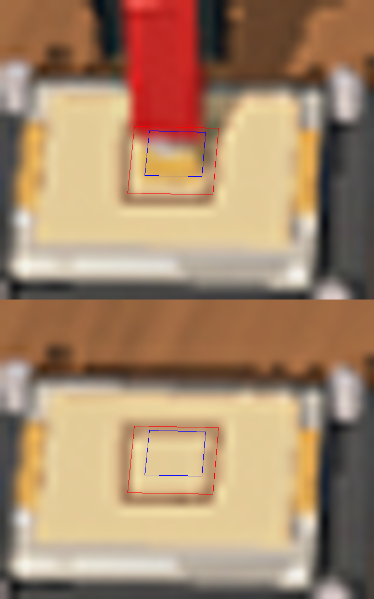

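The die (display x 147–203, bottom edge about 179) sits inside the square (inner 130–212, bottom about 192), parallel to it. It is about 1.5–2 mm toward −x and well centred in y. Shift 1.5 mm, then touch.

```bash
python3 -m inch '[[[0,1.5,0],[0,0,0]],[[0,0,0],[0,0,0]],[[0,0,0.5],[0,0,0]],[[0,0,0.5],[0,0,0]],[[0,0,0.5],[0,0,0]],[[0,0,0.5],[0,0,0]],[[0,0,0],[0,0,0]],[[0,0,0],[0,0,0]],[[0,0,0],[0,0,0]],[[0,0,0],[0,0,0]]]'
python3 -m inch '[[[0,0,0.5],[0,0,0]],[[0,0,0.5],[0,0,0]],[[0,0,0],[0,0,0]],[[0,0,0],[0,0,0]],[[0,0,0],[0,0,0]],[[0,0,0],[0,0,0]],[[0,0,0],[0,0,0]],[[0,0,0],[0,0,0]],[[0,0,0],[0,0,0]],[[0,0,0],[0,0,0]]]'
python3 d.py 0.5812 -0.0752 0.0885 103.9
```

```text
time: 20.1
position: [0.5812, -0.0751, 0.0907]
tool_rot: [1.937, 2.473, -0.0]
ft_force: [-0.3, -0.2, -1.8]
grip_width: 0.248
time: 21.1
position: [0.5813, -0.0751, 0.0897]
tool_rot: [1.937, 2.473, -0.0]
ft_force: [-1.6, 0.5, 3.0]
grip_width: 0.252
t 21.1 pos [581.3  -75.08  89.7 ] yaw -103.86590249654354 F [-1.58  0.52  2.98] grip 0.2524249541479115
tilt deg [ 0.01 -0.01]
shift [-0.09 -0.12  1.2 ] turn [ 0.    0.01 -0.03]
```

Contact at TCP z≈0.0905 (face at 0.046), about 5 N now. Press on in small steps.

```bash
python3 -m inch '[[[0,0,0.3],[0,0,0]],[[0,0,0.3],[0,0,0]],[[0,0,0.3],[0,0,0]],[[0,0,0.3],[0,0,0]],[[0,0,0],[0,0,0]],[[0,0,0],[0,0,0]],[[0,0,0],[0,0,0]],[[0,0,0],[0,0,0]],[[0,0,0],[0,0,0]],[[0,0,0],[0,0,0]]]'
python3 d.py 0.5812 -0.0752 0.0885 103.9
```

```text
time: 22.1
position: [0.5814, -0.0751, 0.089]
tool_rot: [1.937, 2.473, -0.0]
ft_force: [-1.4, 0.6, 6.2]
grip_width: 0.248
t 22.1 pos [581.43 -75.13  88.95] yaw -103.86415582645692 F [-1.36  0.61  6.22] grip 0.2475295223294623
tilt deg [ 0.02 -0.02]
shift [-0.02 -0.24  0.45] turn [ 0.02  0.03 -0.04]
```

```bash
Z='[[0,0,0],[0,0,0]]'; python3 -m inch '[[[0,0,0.3],[0,0,0]],[[0,0,0.3],[0,0,0]],[[0,0,0.3],[0,0,0]],[[0,0,0.3],[0,0,0]],[[0,0,0.2],[0,0,0]],[[0,0,0],[0,0,0]],[[0,0,0],[0,0,0]],[[0,0,0],[0,0,0]],[[0,0,0],[0,0,0]],[[0,0,0],[0,0,0]]]'
python3 d.py 0.5812 -0.0752 0.0885 103.9
```

```text
time: 23.1
position: [0.5817, -0.0751, 0.0882]
tool_rot: [1.936, 2.473, 0.0]
ft_force: [-3.0, -0.6, 9.6]
grip_width: 0.247
t 23.1 pos [581.65 -75.08  88.18] yaw -103.86831607851585 F [-2.98 -0.58  9.59] grip 0.2473929093164063
tilt deg [ 0.05 -0.04]
shift [-0.01 -0.47 -0.32] turn [ 0.04  0.05 -0.03]
```

```bash
python3 -m inch '[[[0,0,0.3],[0,0,0]],[[0,0,0],[0,0,0]],[[0,0,0],[0,0,0]],[[0,0,0],[0,0,0]],[[0,0,0],[0,0,0]],[[0,0,0],[0,0,0]],[[0,0,0],[0,0,0]],[[0,0,0],[0,0,0]],[[0,0,0],[0,0,0]],[[0,0,0],[0,0,0]]]'
python3 -m inch '[[[0,0,0],[0,0,0]],[[0,0,0],[0,0,0]],[[0,0,0],[0,0,0]],[[0,0,0],[0,0,0]],[[0,0,0],[0,0,0]],[[0,0,0],[0,0,0]],[[0,0,0],[0,0,0]],[[0,0,0],[0,0,0]],[[0,0,0],[0,0,0]],[[0,0,0],[0,0,0]]]'
python3 -m inch '[[[0,0,0],[0,0,0]],[[0,0,0],[0,0,0]],[[0,0,0],[0,0,0]],[[0,0,0],[0,0,0]],[[0,0,0],[0,0,0]],[[0,0,0],[0,0,0]],[[0,0,0],[0,0,0]],[[0,0,0],[0,0,0]],[[0,0,0],[0,0,0]],[[0,0,0],[0,0,0]]]'
python3 - <<'E'
from h import *
cv2.imwrite("pics/press_raw.png",D["side"]["image"][:,:,::-1])
E
```

```text
time: 24.1
position: [0.5818, -0.075, 0.088]
tool_rot: [1.936, 2.472, 0.0]
ft_force: [-2.6, 0.6, 8.8]
grip_width: 0.252
time: 25.1
position: [0.5818, -0.0751, 0.088]
tool_rot: [1.936, 2.472, 0.0]
ft_force: [-2.2, 0.1, 9.8]
grip_width: 0.244
time: 26.1
position: [0.5818, -0.0751, 0.088]
tool_rot: [1.936, 2.472, 0.0]
ft_force: [-2.0, 1.2, 9.8]
grip_width: 0.249
```

About 12 N (9.8 + 2.2 weight; spring travel 2.5 mm agrees). Nudge to about 13 N and hold 2 s more.

```bash
python3 -m inch '[[[0,0,0.4],[0,0,0]],[[0,0,0],[0,0,0]],[[0,0,0],[0,0,0]],[[0,0,0],[0,0,0]],[[0,0,0],[0,0,0]],[[0,0,0],[0,0,0]],[[0,0,0],[0,0,0]],[[0,0,0],[0,0,0]],[[0,0,0],[0,0,0]],[[0,0,0],[0,0,0]]]'
python3 -m inch '[[[0,0,0],[0,0,0]],[[0,0,0],[0,0,0]],[[0,0,0],[0,0,0]],[[0,0,0],[0,0,0]],[[0,0,0],[0,0,0]],[[0,0,0],[0,0,0]],[[0,0,0],[0,0,0]],[[0,0,0],[0,0,0]],[[0,0,0],[0,0,0]],[[0,0,0],[0,0,0]]]'
python3 -m inch '[[[0,0,0],[0,0,0]],[[0,0,0],[0,0,0]],[[0,0,0],[0,0,0]],[[0,0,-0.5],[0,0,0]],[[0,0,-0.5],[0,0,0]],[[0,0,-1],[0,0,0]],[[0,0,-2],[0,0,0]],[[0,0,-4],[0,0,0]],[[0,0,-8],[0,0,0]],[[0,0,-10],[0,0,0]]]'
python3 -m inch '[[[0,0,-15],[0,0,0]],[[0,0,-15],[0,0,0]],[[0,0,-15],[0,0,0]],[[0,0,-10],[0,0,0]],[[0,0,-5],[0,0,0]],[[0,0,0],[0,0,0]],[[0,0,0],[0,0,0]],[[0,0,0],[0,0,0]],[[0,0,0],[0,0,0]],[[0,0,0],[0,0,0]]]'
python3 d.py 0.575 0.1827 0.172 90
```

```text
time: 27.2
position: [0.5818, -0.0751, 0.0878]
tool_rot: [1.936, 2.472, 0.0]
ft_force: [-2.4, 0.9, 10.3]
grip_width: 0.248
time: 28.2
position: [0.5818, -0.0751, 0.0878]
tool_rot: [1.936, 2.472, 0.0]
ft_force: [-2.4, -0.7, 10.3]
grip_width: 0.254
time: 29.2
position: [0.5806, -0.075, 0.1121]
tool_rot: [-1.936, -2.472, 0.001]
ft_force: [-0.3, 0.2, -2.4]
grip_width: 0.249
time: 30.2
position: [0.581, -0.075, 0.1718]
tool_rot: [-1.936, -2.473, 0.001]
ft_force: [-0.4, 0.2, -3.1]
grip_width: 0.25
t 30.2 pos [580.96 -75.03 171.83] yaw -103.87019957396376 F [-0.36  0.24 -3.09] grip 0.24976280377452806
tilt deg [-0.05  0.01]
shift [251.64  55.99  -0.12] turn [-0.05 -0.02 13.87]
```

Pressed about 12.5 N for over 2 s, then lifted 84 mm straight up. Return over the well.

```bash
python3 -m inch '[[[12,2.7,0],[0,0,0]],[[28,6.2,0],[0,0,0]],[[36,8,0],[0,0,0]],[[38,8.5,0],[0,0,0]],[[38,8.5,0],[0,0,0]],[[38,8.5,0],[0,0,0]],[[34,7.5,0],[0,0,0]],[[18,4,0],[0,0,0]],[[7,1.6,0],[0,0,0]],[[2.6,0.5,0],[0,0,5]]]'
python3 -m inch '[[[0,0,0],[0,0,5]],[[0,0,0],[0,0,3.9]],[[0,0,10],[0,0,0]],[[0,0,20],[0,0,0]],[[0,0,20],[0,0,0]],[[0,0,20],[0,0,0]],[[0,0,10],[0,0,0]],[[0,0,0],[0,0,0]],[[0,0,0],[0,0,0]],[[0,0,0],[0,0,0]]]'
python3 d.py 0.5752 0.1827 0.085 90
python3 - <<'E'
from h import *
x0,y0,k=165,255,10
im=D["side"]["image"][y0:y0+55,x0:x0+55,::-1]
o=cv2.resize(im,None,fx=k,fy=k,interpolation=cv2.INTER_CUBIC); o=cv2.convertScaleAbs(o,alpha=1.4,beta=15)
p=ctrl.get_state()["position"]
for c,z,h,col in((p,p[2]-.0445,.009,(255,255,0)),([.5752,.1827],.028,.0125,(0,255,0))):
    q=proj("side",[[c[0]+h*s,c[1]+h*t,z] for s,t in((-1,-1),(1,-1),(1,1),(-1,1))]); cv2.polylines(o,[((q-[x0,y0]+.5)*k).astype(int)],True,col,1)
cv2.imwrite("pics/back.png",o)
E
```

```text
time: 31.2
position: [0.5747, 0.1841, 0.1722]
tool_rot: [-2.042, -2.387, 0.0]
ft_force: [0.0, -0.1, -2.3]
grip_width: 0.251
time: 32.2
position: [0.5761, 0.1829, 0.0935]
tool_rot: [2.221, 2.22, 0.003]
ft_force: [-0.2, 1.0, -2.5]
grip_width: 0.247
t 32.2 pos [576.12 182.94  93.48] yaw -89.97758658323293 F [-0.19  1.04 -2.46] grip 0.24677357413581233
tilt deg [0.11 0.03]
shift [-0.24 -0.94  8.47] turn [ 0.11 -0.03 -0.02]
```

View pics/back.png

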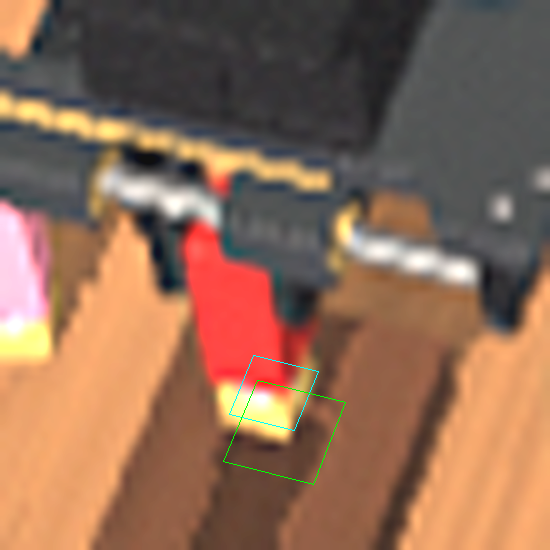

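The punch hangs upright just above its well. The die's lower edge (crop about (253,432)) is within about 1 px of the prediction, and the well mouth (green) is right under it. Lower in.

```bash
python3 -m inch '[[[0,-0.5,4],[0,0,0]],[[0,0,4],[0,0,0]],[[0,0,4],[0,0,0]],[[0,0,3],[0,0,0]],[[0,0,3],[0,0,0]],[[0,0,2],[0,0,0]],[[0,0,2],[0,0,0]],[[0,0,2],[0,0,0]],[[0,0,0],[0,0,0]],[[0,0,0],[0,0,0]]]'
python3 d.py 0.5752 0.1827 0.057 90
```

```text
time: 33.3
position: [0.5748, 0.1826, 0.0683]
tool_rot: [-2.222, -2.221, 0.0]
ft_force: [0.8, 0.6, -2.1]
grip_width: 0.249
t 33.3 pos [574.79 182.6   68.29] yaw -89.96318136492106 F [ 0.83  0.64 -2.08] grip 0.24916305421179882
tilt deg [-0. -0.]
shift [ 0.1   0.41 11.29] turn [-0.    0.   -0.04]
```

In the well 4 mm deep without contact. Continue gently to the floor.

```bash
python3 -m inch '[[[0,0.3,2],[0,0,0]],[[0,0,2],[0,0,0]],[[0,0,2],[0,0,0]],[[0,0,1.5],[0,0,0]],[[0,0,1],[0,0,0]],[[0,0,1],[0,0,0]],[[0,0,0.5],[0,0,0]],[[0,0,0],[0,0,0]],[[0,0,0],[0,0,0]],[[0,0,0],[0,0,0]]]'
python3 -m inch '[[[0,0,0.4],[0,0,0]],[[0,0,0.4],[0,0,0]],[[0,0,0.4],[0,0,0]],[[0,0,0],[0,0,0]],[[0,0,0],[0,0,0]],[[0,0,0],[0,0,0]],[[0,0,0],[0,0,0]],[[0,0,0],[0,0,0]],[[0,0,0],[0,0,0]],[[0,0,0],[0,0,0]]]'
```

```text
time: 34.3
position: [0.5752, 0.1826, 0.0584]
tool_rot: [2.222, 2.221, 0.0]
ft_force: [-0.5, 0.4, -2.0]
grip_width: 0.25
time: 35.3
position: [0.5751, 0.1826, 0.0571]
tool_rot: [2.222, 2.221, -0.0]
ft_force: [0.5, -0.4, -2.4]
grip_width: 0.253
```

```bash
python3 -m inch '[[[0,0,0.3],[0,0,0]],[[0,0,0.3],[0,0,0]],[[0,0,0.3],[0,0,0]],[[0,0,0],[0,0,0]],[[0,0,0],[0,0,0]],[[0,0,0],[0,0,0]],[[0,0,0],[0,0,0]],[[0,0,0],[0,0,0]],[[0,0,0],[0,0,0]],[[0,0,0],[0,0,0]]]'
```

```text
time: 36.3
position: [0.5753, 0.1827, 0.0567]
tool_rot: [2.222, 2.22, 0.0]
ft_force: [-1.4, 0.0, 6.4]
grip_width: 0.254
```

On the floor. Relax slightly, open, retreat straight up.

```bash
python3 -m inch '[[[0,0,-0.3],[0,0,0]],[[0,0,-0.2],[0,0,0]],[[0,0,0],[0,0,0]],[[0,0,0],[0,0,0]],[[0,0,0],[0,0,0]],[[0,0,0],[0,0,0]],[[0,0,0],[0,0,0]],[[0,0,0],[0,0,0]],[[0,0,0],[0,0,0]],[[0,0,0],[0,0,0]]]' - 6
python3 -m inch '[[[0,0,0],[0,0,0]],[[0,0,0],[0,0,0]],[[0,0,0],[0,0,0]],[[0,0,0],[0,0,0]],[[0,0,0],[0,0,0]],[[0,0,0],[0,0,0]],[[0,0,0],[0,0,0]],[[0,0,0],[0,0,0]],[[0,0,0],[0,0,0]],[[0,0,0],[0,0,0]]]' 0.45
python3 -m inch '[[[0,0,-4],[0,0,0]],[[0,0,-8],[0,0,0]],[[0,0,-12],[0,0,0]],[[0,0,-20],[0,0,0]],[[0,0,-25],[0,0,0]],[[0,0,-25],[0,0,0]],[[0,0,-25],[0,0,0]],[[0,0,-15],[0,0,0]],[[0,0,0],[0,0,0]],[[0,0,0],[0,0,0]]]'
python3 - <<'E'
from h import *
def c(im,x,y,w,h,k): return cv2.resize(im[y:y+h,x:x+w,::-1],None,fx=k,fy=k,interpolation=cv2.INTER_CUBIC)
s=D["side"]["image"];o=cv2.imread("pics/side0.png")[:,:,::-1]
cv2.imwrite("pics/end.png",np.hstack([c(s,150,250,85,95,4),c(o,150,250,85,95,4)]))
E
```

```text
time: 37.3
position: [0.575, 0.1826, 0.0566]
tool_rot: [-2.222, -2.221, 0.0]
ft_force: [1.2, 0.0, -0.6]
grip_width: 0.253
time: 38.3
position: [0.5751, 0.1826, 0.0567]
tool_rot: [2.222, 2.221, -0.0]
ft_force: [-0.1, -0.0, 0.6]
grip_width: 0.552
time: 39.3
position: [0.5749, 0.1825, 0.1904]
tool_rot: [2.222, 2.221, -0.001]
ft_force: [-0.2, -0.2, -0.6]
grip_width: 0.555
```

View pics/end.png

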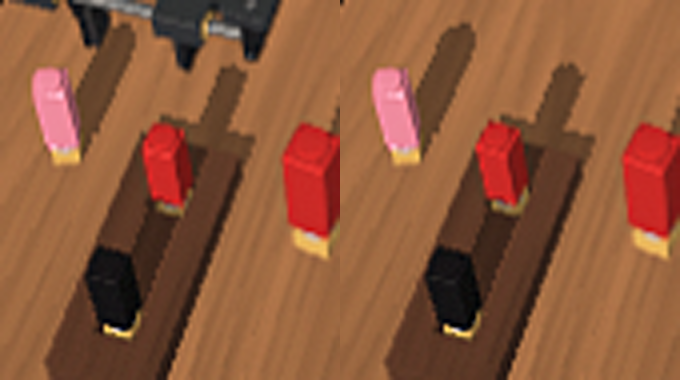

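The red punch stands upright in its well as at the start (cap at (165,130) against (498-340=158,130) before, a 1–2 px difference). The black punch and the neighbours are unchanged and the gripper is clear. Handing in.

```bash
python3 -c "
from bench import close_job
print(close_job())"
```

```text
the job is handed in; nothing more can be done
None
```

I stamped the tag with the small red punch, set it back upright in its well, released it and handed the job in at about 39 s. The hand-in gave no verdict.

- **Press:** the force, worked out from the wrist reading plus the punch's weight, was about 12 N and then about 12.5 N for roughly 4 to 5 s in all. The 2.5 mm of spring travel agreed with that, and no reading came near 20 N. The gripper's pose drifted 0.5 mm sideways under load. By camera, the die was parallel to the square, and I had corrected its centre by 1.5 mm just before touching. I did not view a picture during the press.
- **Lift:** I raised the punch 84 mm straight up, staying within about 1 mm sideways.
- **Return:** the wrist force briefly showed about 8 N as the punch seated on the well floor. The last picture shows it upright, with its cap 1–2 px from where it started. The black, pink and large red punches in that view had not moved and the gripper was clear. The tea things were not in the final picture, but the arm never went near them after first passing high over the shelf end.

**Checks that disagreed:**
- The fingertips looked about 25 mm higher in the pictures than the reported pose implies, so my first two closings caught only the cap and then the top of the handle. The jaw width showed this, and I gripped again lower down.
- The two cameras differed by about 5 mm in y at the stand, so I set the final position over the tag from the side picture itself.

I viewed 14 pictures, four over the budget of 10.

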